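Close the half-open organiser drawer past its spring stop bar

ROBOT

A 6-joint arm with a two-finger parallel gripper is mounted at the origin on the work surface. World frame = base frame: x ahead of the robot, y to its left, z up, the work surface at z = 0. Lengths are in m, angles in rad, forces in N, time in s.
With the tool pointing down it reaches from about 0.25 to 0.725 m from the base axis. Payload 4 kg.
Tool frame: the origin (TCP) lies where the fingers leave the gripper's body, on its centre line; the fingertips stand 73 mm ahead of it and the grasp point (between the pads) lies 54 mm ahead of it (bot.tips_ahead is the z of the fingertips in the tool frame, in m); z points along the fingers, y is the direction in which the jaws open and shut (so a half turn about z gives the same grasp; the last joint's range is limited). The gripper opens to 85 mm and grips with 20 to 120 N. Pads are 22 mm wide; open, the fingers measure 114 mm over their backs; the gripper's body (76 mm by 85 mm) begins 54 mm behind the grasp point. The pads swing forward as they close: fully open they stand 13 mm farther back than shut.
Start: joints at [1.206, 0.241, 0.005, 1.335, 0, 1.571], TCP at [0.178, 0.467, 0.304] pointing down, gripper open.
Joint ranges: [-2.72, 2.72], [-1.05, 1.87], [-1.09, 1.28], [-1.99, 2.15], [-1.42, 1.44], [-3.14, 3.14]. Speed limits (rad/s): [2.79, 2.79, 3.14, 3.14, 3.14, 3.14].

INTERFACE

Orientations are given as a unit quaternion [x, y, z, w].
In Python, from workcell import readout, camera, get_calibration, order, bot gives the robot as it stands.
- The arm moves only by the tool send_rows, never from a script. Its argument "moves" is a list of rows, each a list of 3 entries, a list of its own where there are three numbers: the shift along the tool's x, y, z in mm, then the turn, a rotation vector about the tool's x, y, z in rad, then the finger opening in mm, from 0 to 85.4. In form: [[[dx, dy, dz], [ax, ay, az], grip], ...]. A call has 1 to 12 rows; each row is the pose to reach, as a shift and turn from the pose measured when the call began, along the tool's axes at that moment; what a row does not reach only later rows make up. A row lasts 1/12 s, in which the tool goes at most 41.7 mm and 7.16 degrees, less where a joint would pass 70% of its speed; a pose out of reach is approached as far as the arm can. A call with a gripper value outside its range is refused whole. The fingers move at their own pace and stop on an object; the grip force is fixed at half the most. Time passes only in rows, so rows that repeat a pose let the fingers close. It gives the time, the measured TCP pose, the force and the opening at its end, in the units of the state.
- readout.get_obs(): the state, without advancing time (a new reading comes with each control period).
- camera(name): name is "scene" or "top" or "wrist"; returns the picture (480x640x3 uint8, red, green, blue); there is no depth.
- get_calibration(name): a dict with "fx", "fy", "cx", "cy" (pixels), "R" (3x3) and "t" (3): a world point X has camera coordinates R X + t. Camera axes: x right, y down, z forward; pixel columns grow to the right and rows downward; lengths in m; the calibration is good to about 2 mm. A picture is of the moment at which its call begins: read the wrist's pose just before it. get_calibration takes no time and is no camera call; for the wrist camera it gives the pose at the moment of the call.
- order.job_done(): hands the job in, once; it reports no verdict.
The state is a dict: "clock": time; "joint_pos": joint angles; "joint_vel": joint speeds; "tau": joint torques, N m; "eef_pos": TCP position; "tool_rot": TCP orientation; "ft_force": force on the tool from outside, world axes, zero at the start; "ft_torque": the same for the moment, N m; "grip_width": finger opening in m.
Only numpy, scipy, OpenCV 4.12 (cv2) and the standard library are available. Lean on these libraries where they do the work, as an engineer would, in place of code of your own. Each camera call takes 0.05 s, during which the arm holds its last target. There are 200 camera calls.

TASK

The shallow drawer of the wooden organiser stands part open, and the ridge on the spring-loaded steel stop bar beside it keeps it from closing. Press the bar down with a fingertip and, while you hold it down, push the drawer fully shut over the ridge with the same hand, the finger sliding along the bar; then let go, so that the bar springs up in front of the shut drawer and locks it. Do not grip or lift anything, and leave the things standing around where they are.

Things in the scene. Friction and masses are not known exactly. Their poses are not given: they have to be found in the camera images.
- organiser: low light-wood drawer housing fixed on the white top, 160 mm deep (x 0 to 160), 240 mm wide (y -100 to 140), 80 mm high. Origin on the table top in the plane of its open front. x points into the housing (the way the drawer shuts), y to the left for one facing the front, z up. A runner 20 mm high under the stop bar lies along its right (-y) side and reaches 220 mm out in front.
- drawer (a joint): how far the drawer is open (m): 0 shut, 0.135 fully open. It slides along the organiser's x with about 1.2 N of friction, slight damping, and stays where it is left. With the bar up, the ridge stops it from closing below 0.062; with the bar down it runs free to its end stop at 0. Below 0.006 the bar can spring up in front of it and lock it.
- drawer_front: the drawer's wooden front board, 14 mm thick, with a steel knob standing 36 mm out near its middle. Its right end is a wing over the stop bar: organiser y -169 to -94 mm, 50 to 82 mm above the table. Axes as the organiser's; its origin is the organiser's origin shifted to -x by the drawer's opening, and the board's front face lies 14 mm to the -x side of it.
- push_face (a point): point on the front face of the board's wing where the finger pushes (66 mm above the table, 145 mm to the right (-y) of the organiser's origin, straight over the stop bar's finger lane); it moves with the drawer. x axis along the closing direction.
- front_lining: thin wooden lining on the rear (inner) face of the front board; it is touched only if somebody reaches behind the board to grip it.
- stop_bar (a joint): how far the stop bar is pressed down (m): 0 up, 0.014 fully down. Spring: about 3 N to start, about 8 N fully down. The ridge clears the drawer front when the value is over 0.008; aim for 0.011 to 0.012.
- bar_plate: steel plate of the stop bar, 220 mm long (organiser x -220 to 0), 62 mm wide (y -168 to -106), top 46 mm above the table when up; it moves only straight down. On its inner edge stands the ridge, 12 mm above the plate (x -62 to -20, y -118 to -106). The rest, y -168 to -118, is a flat lane for a finger. Origin: the organiser's, lowered by the press.
- bar_lane (a point): point on the top face of the bar plate, in the middle of its length and on the centre line of the finger lane (110 mm in front of, and 145 mm to the right (-y) of, the organiser's origin; 46 mm above the table when the bar is up).
- coaster: round wooden coaster, 100 mm wide, 8 mm thick, on top of the housing. Origin under its centre. Leave alone.
- mate_cup: black silicone cup, 76 mm wide, 85 mm high, standing on the coaster. Origin under its centre. Leave alone.
- flask: steel vacuum flask, 80 mm wide, 270 mm high with its black cap, left of the housing. Origin under its centre. Leave alone.
- sugar_jar: glass sugar jar with a steel lid, 76 mm wide, 102 mm high, to the left of the drawer. Origin under its centre. Leave alone.
- yerba_tin: round tin, 72 mm wide, 80 mm high, to the right of the stop bar. Origin under its centre. Leave alone.
- spoon: spoon 150 mm long lying on the table to the right of the stop bar. Leave alone.
- cactus_pot: terracotta pot with a small cactus, 84 mm wide, 132 mm high, front left. Origin under its centre. Leave alone.

How it is judged:
On the way, in this order (a step that is already met when the one before it is completed fails the run):
1. a finger presses the stop bar down while the drawer is still open (value of joint stop_bar above 0.008 m and value of joint drawer above 0.058 m and contact force between the fingers and bar_plate above 0.3 N), for 0.1 s.
2. the drawer front passes over the ridge while the finger holds the bar down (value of joint drawer between 0.012 and 0.055 m and value of joint stop_bar above 0.007 m and contact force between the fingers and bar_plate above 0.3 N), for 0.08 s.
3. the drawer is shut and the bar has sprung up in front of it (value of joint drawer below 0.007 m and value of joint stop_bar below 0.003 m), for 0.1 s.
At the end, for the whole second after the job is handed in: The drawer is shut (open by less than 7 mm), the stop bar is up again (pressed less than 3 mm) and so locks it, and every loose thing is within 20 mm of where it stood (all of step 3 and distance of each of coaster, mate_cup, flask, sugar_jar, yerba_tin, spoon, cactus_pot from where it was at the start of the episode below 0.02 m); the robot touches nothing.
It fails at once if the drawer front is gripped or touched from behind (contact force between the fingers and front_lining above 1 N).
It fails at once if a bystander is moved, lifted or carried (more than 20 mm) (distance of any of coaster, mate_cup, flask, sugar_jar, yerba_tin, spoon, cactus_pot from where it was at the start of the episode above 0.02 m).
It fails at once if a bystander is tipped (angle between any of coaster, mate_cup, flask, sugar_jar, yerba_tin, cactus_pot's own z axis and vertical above 0.35 rad).
It also fails if it takes over 32 s, if anything falls off the work surface, if the arm or the gripper's body presses on something with over 40 N, if the wrist force passes 120 N, or if a joint passes its speed limit or range.

## Working session

There is one attempt and no reset: what is moved stays moved. The work goes in short steps, Python scripts to look and compute and a tool call to move; the robot and the scene stay as the last step left them, time stands still between calls to the robot, and variables do not carry over. Pictures are saved under pics/ and viewed, about 8 in all and at most 12, crops included, and the job is handed in when it is done.

Besides the shell and the picture viewer there is one more tool, called after "Emit:" in YAML: its name, and indented under it one key for each argument. send_rows: Moves the arm, as the interface text tells. Its arguments: {"type":"object","properties":{"moves":{"type":"array","items":{"type":"array"}}},"required":["moves"]}

```bash
mkdir -p pics
python3 - <<'E'
from workcell import readout,camera,get_calibration,bot
import cv2,numpy as np
o=readout.get_obs();print({k:np.round(v,3) for k,v in o.items()},bot.tips_ahead)
for n in("scene","top"):
    im=camera(n);cv2.imwrite(f"pics/{n}0.png",im[:,:,::-1]);c=get_calibration(n);print(n,{k:np.round(v,4).tolist() for k,v in c.items()})
E
```

```text
{'clock': np.float64(0.0), 'joint_pos': array([1.206, 0.241, 0.004, 1.335, 0.   , 1.571]), 'joint_vel': array([ 0.002, -0.   , -0.   ,  0.001,  0.   , -0.001]), 'tau': array([-0.0000e+00, -3.7232e+01,  2.5241e+01,  1.7000e-02,  0.0000e+00,
        0.0000e+00]), 'eef_pos': array([0.178, 0.467, 0.303]), 'tool_rot': array([ 0.181,  0.983, -0.001, -0.   ]), 'ft_force': array([0.047, 0.553, 1.081]), 'ft_torque': array([-0.042, -0.032,  0.004]), 'grip_width': np.float64(0.085)} 0.0726
scene {'fx': 435.9221, 'fy': 435.9221, 'cx': 318.3205, 'cy': 245.2732, 'R': [[-0.3369, 0.9415, 0.0111], [0.6158, 0.2293, -0.7538], [-0.7123, -0.2472, -0.657]], 't': [0.1749, -0.3102, 1.3095]}
top {'fx': 519.8109, 'fy': 519.8109, 'cx': 324.5854, 'cy': 239.1972, 'R': [[-0.0074, -1.0, 0.0065], [-0.9983, 0.0071, -0.0573], [0.0573, -0.0069, -0.9983]], 't': [0.0386, 0.6043, 1.1545]}
```

View pics/top0.png

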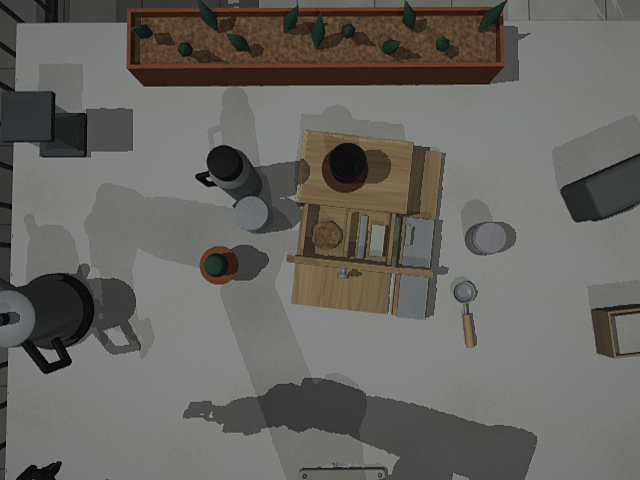

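View pics/scene0.png

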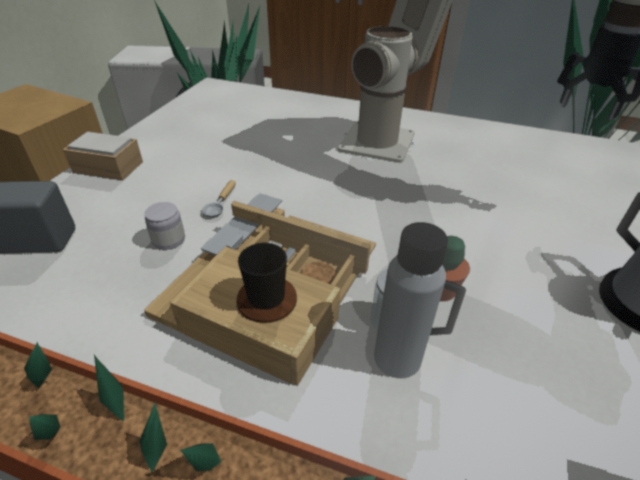

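Top view: the housing is at about cols 300–413, rows 130–210. The drawer board runs (288,258)–(448,272), the bar plate is cols 395–435, rows 215–318, and the tin is at (490,237). I'll zoom in for corners.

Run:
```python
import cv2
im=cv2.imread("pics/top0.png")[120:330,280:460]
im=cv2.convertScaleAbs(im,alpha=1.5)
c=cv2.resize(im[60:210,:],None,fx=4,fy=4,interpolation=cv2.INTER_CUBIC)
cv2.imwrite("pics/crop0.png",c)
```

```text
(no output)
```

View pics/crop0.png

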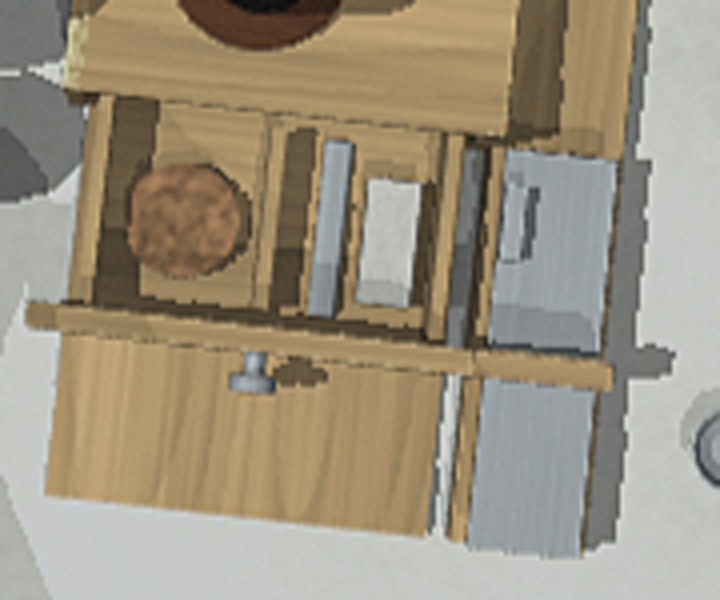

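The crop shows the plate corners at (467,550), (582,557), (616,160), (507,150). The wing's front right end is at (611,390), and the board's left front end at (28,326).

```bash
cat > h.py <<'E'
import numpy as np
from workcell import get_calibration,readout
from scipy.spatial.transform import Rotation as Ro
def ray(n,u,v,z,c=None):
    c=c or get_calibration(n);R=np.array(c["R"]);t=np.array(c["t"])
    C=-R.T@t;d=R.T@np.array([(u-c["cx"])/c["fx"],(v-c["cy"])/c["fy"],1]);return C+d*(z-C[2])/d[2]
def fit(P,W):
    P=np.array(P,float);W=np.array(W)[:,:2];p=P.mean(0);w=W.mean(0)
    a=P-p;b=W-w;th=np.arctan2((a[:,0]*b[:,1]-a[:,1]*b[:,0]).sum(),(a*b).sum())
    R=np.array([[np.cos(th),-np.sin(th)],[np.sin(th),np.cos(th)]]);o=w-R@p
    return th,R,o,(P@R.T+o-W)
E
python3 - <<'E'
from h import *
L=[(467,550,.046,-.22,-.106),(582,557,.046,-.22,-.168),(616,160,.046,0,-.168),(507,150,.046,0,-.106),(72,93,.08,0,.14),(508,138,.08,0,-.1)]
W=[ray("top",280+a/4,180+b/4,z) for a,b,z,_,_ in L]
th,R,o,r=fit([l[3:] for l in L],W);print(th,o,np.round(r*1000,1))
for a,b in((611,390),(475,374),(28,326)):
    w=ray("top",280+a/4,180+b/4,.082);print("front",np.round(R.T@(w[:2]-o),4))
print("lane",R@[-.11,-.145]+o,"far",R@[-.22,-.145]+o)
w=ray("top",490,237,.08);print("tin",np.round(R.T@(w[:2]-o),4))
w=ray("top",464,292,.01);print("spoon",np.round(R.T@(w[:2]-o),4))
E
```

```text
-0.11719186752350313 [ 0.66300128 -0.04312612] [[ 1.4 -0.9]
 [-1.6  0.2]
 [-0.3 -2.7]
 [ 1.  -1.2]
 [ 0.9  4.9]
 [-1.4 -0.3]]
front [-0.1265 -0.1672]
front [-0.126  -0.0945]
front [-0.1267  0.1441]
lane [ 0.53680183 -0.17426993] far [ 0.42755634 -0.16140831]
tin [-0.0271 -0.281 ]
spoon [-0.1508 -0.2561]
```

The fit is good to about 2 mm, apart from one 5 mm residual at a housing corner. The drawer is open about 0.112. Now I'll work out the move to above the lane.

```bash
cat >> h.py <<'E'
from workcell import bot
TH=-0.1172;O=np.array([.6630,-.0431])
def go(x,y,ztip,o=None):
    "print shift (mm) and turn in tool axes to bring shut tips to organiser x,y at height ztip"
    o=o or readout.get_obs();c,s=np.cos(TH),np.sin(TH)
    T=np.array([c*x-s*y+O[0],s*x+c*y+O[1],ztip+bot.tips_ahead])
    Rc=Ro.from_quat(o["tool_rot"])
    Rt=Ro.from_matrix(np.array([[-c,-s,0],[-s,c,0],[0,0,-1]]).T.T)
    print("target",T.round(4),"shift",(Rc.inv().apply(T-o["eef_pos"])*1e3).round(1),"turn",(Rc.inv()*Rt).as_rotvec().round(4))
def state():
    o=readout.get_obs();c,s=np.cos(TH),np.sin(TH);d=np.array(o["eef_pos"])[:2]-O
    print("clk",o["clock"],"org xy",np.round([c*d[0]+s*d[1],-s*d[0]+c*d[1]],4),"tipz",round(o["eef_pos"][2]-bot.tips_ahead,4),"F",np.round(o["ft_force"],2),"q",np.round(o["joint_pos"],2),"g",round(o["grip_width"],4),bot.tips_ahead)
E
python3 -c "
from h import *
go(-.165,-.145,.12);c,s=np.cos(TH),np.sin(TH);print(np.linalg.det(np.array([[-c,s,0],[-s,-c,0],[0,0,-1]])))
print(Ro.from_quat(readout.get_obs()['tool_rot']).as_matrix().round(3))"
```

```text
target [ 0.4822 -0.1678  0.1926] shift [-510.3 -484.1  111.4] turn [-1.900e-03 -2.000e-04 -2.476e-01]
-1.0
[[-0.934  0.357 -0.001]
 [ 0.357  0.934 -0.002]
 [ 0.    -0.002 -1.   ]]
```

Emit:
send_rows:
  moves:
    - [[-510,-484,0],[0,0,-0.248],0]
    - [[-510,-484,0],[0,0,-0.248],0]
    - [[-510,-484,0],[0,0,-0.248],0]
    - [[-510,-484,0],[0,0,-0.248],0]
    - [[-510,-484,0],[0,0,-0.248],0]
    - [[-510,-484,0],[0,0,-0.248],0]
    - [[-510,-484,0],[0,0,-0.248],0]
    - [[-510,-484,0],[0,0,-0.248],0]
    - [[-510,-484,0],[0,0,-0.248],0]
    - [[-510,-484,0],[0,0,-0.248],0]
    - [[-510,-484,0],[0,0,-0.248],0]
    - [[-510,-484,0],[0,0,-0.248],0]

```text
clock: 1.1
eef_pos: [0.3926, 0.0176, 0.3039]
tool_rot: [0.058, 0.998, -0.001, -0.0]
ft_force: [1.4, -0.1, 0.2]
grip_width: -0.0003
```

```bash
python3 -c "
from h import *
state();go(-.165,-.145,.12)"
```

```text
clk 1.1 org xy [-0.2756  0.0287] tipz 0.2313 F [ 1.44 -0.12  0.17] q [ 0.05  0.03 -0.24  1.3  -0.    0.16] g -0.0003 0.0726
target [ 0.4822 -0.1678  0.1926] shift [-110.6 -173.5  111.6] turn [-0.0016 -0.0005  0.0002]
```

Emit:
send_rows:
  moves:
    - [[-111,-174,0],[0,0,0],0]
    - [[-111,-174,0],[0,0,0],0]
    - [[-111,-174,0],[0,0,0],0]
    - [[-111,-174,0],[0,0,0],0]
    - [[-111,-174,0],[0,0,0],0]
    - [[-111,-174,0],[0,0,0],0]
    - [[-111,-174,40],[0,0,0],0]
    - [[-111,-174,80],[0,0,0],0]
    - [[-111,-174,111],[0,0,0],0]
    - [[-111,-174,111],[0,0,0],0]
    - [[-111,-174,111],[0,0,0],0]

```text
clock: 2.02
eef_pos: [0.481, -0.1677, 0.1917]
tool_rot: [0.058, 0.998, -0.0, -0.003]
ft_force: [-0.2, 0.3, 0.7]
grip_width: -0.0
```

Run:
```python
from h import *
import cv2
from workcell import camera
state();go(-.165,-.145,.055)
c=get_calibration("wrist");im=camera("wrist")[:,:,::-1].copy()
R=np.array(c["R"]);t=np.array(c["t"])
ct,s=np.cos(TH),np.sin(TH)
for x,y,z in[(-.22,-.106,.046),(-.22,-.168,.046),(-.165,-.145,.046),(-.126,-.169,.082),(-.126,-.094,.082),(-.126,-.145,.066),(-.11,-.168,.046)]:
    p=R@[ct*x-s*y+O[0],s*x+ct*y+O[1],z]+t;u=p[:2]/p[2]*c["fx"]+[c["cx"],c["cy"]];print(x,y,u.round())
    cv2.circle(im,tuple(int(k) for k in u),3,(0,0,255),1)
cv2.imwrite("pics/w1.png",im)
```

```text
clk 2.0167 org xy [-0.1661 -0.1451] tipz 0.1191 F [-0.2   0.26  0.66] q [-0.33  0.34 -0.16  1.07 -0.   -0.22] g -0.0 0.0726
target [ 0.4822 -0.1678  0.1276] shift [-1.5  0.1 64.1] turn [-0.0005 -0.0057  0.0002]
-0.22 -0.106 [391. 153.]
-0.22 -0.168 [275. 153.]
-0.165 -0.145 [318. 249.]
-0.126 -0.169 [272. 344.]
-0.126 -0.094 [416. 344.]
-0.126 -0.145 [318. 327.]
-0.11 -0.168 [281. 332.]
```

View pics/w1.png

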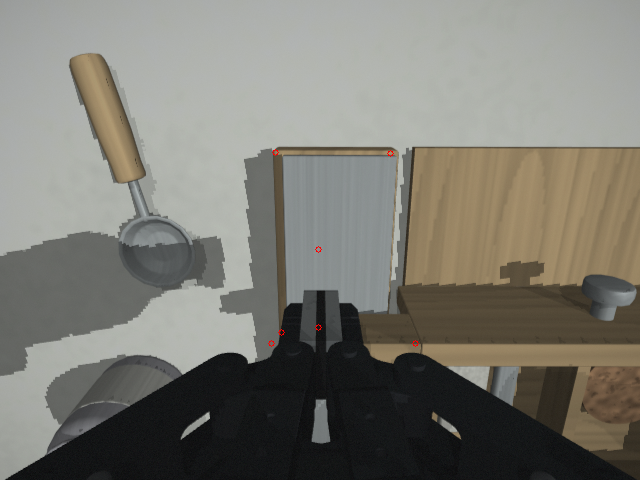

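The wrist view agrees with the projected plate and wing corners to about 3 mm, and the lane under the finger is clear. I'll press now.

Emit:
send_rows:
  moves:
    - [[-1.5,1,30],[0,-0.006,0],0]
    - [[-1.5,1,55],[0,-0.006,0],0]
    - [[-1.5,1,66],[0,-0.006,0],0]
    - [[-1.5,1,72],[0,-0.006,0],0]
    - [[-1.5,1,76],[0,-0.006,0],0]
    - [[-1.5,1,78],[0,-0.006,0],0]
    - [[-1.5,1,78],[0,-0.006,0],0]

```text
clock: 2.65
eef_pos: [0.4857, -0.1679, 0.1176]
tool_rot: [0.058, 0.998, -0.001, 0.004]
ft_force: [0.3, -0.7, 2.6]
grip_width: -0.0004
```

```bash
python3 -c "
from h import *
state();go(-.165,-.144,.0345)"
```

```text
clk 2.65 org xy [-0.1615 -0.1447] tipz 0.045 F [ 0.26 -0.74  2.55] q [-0.33  0.42 -0.26  0.88 -0.   -0.22] g -0.0004 0.0726
target [ 0.4823 -0.1668  0.1071] shift [ 3.6  0.7 10.4] turn [-0.0022  0.0089  0.0005]
```

Emit:
send_rows:
  moves:
    - [[3,0,4],[0,0.005,0],0]
    - [[3,0,8],[0,0.005,0],0]
    - [[3,0,11],[0,0.005,0],0]
    - [[3,0,11],[0,0.005,0],0]
    - [[3,0,11],[0,0.005,0],0]
    - [[3,0,11],[0,0.005,0],0]

```text
clock: 3.15
eef_pos: [0.4847, -0.1681, 0.1077]
tool_rot: [0.058, 0.998, -0.002, 0.004]
ft_force: [3.5, 0.3, 4.9]
grip_width: -0.0
```

```bash
python3 -c "
from h import *
state();go(-.045,-.144,.0345)"
```

```text
clk 3.15 org xy [-0.1624 -0.145 ] tipz 0.0351 F [3.52 0.26 4.87] q [-0.33  0.43 -0.27  0.85 -0.   -0.22] g -0.0 0.0726
target [ 0.6015 -0.1809  0.1071] shift [-117.4    0.9    1.7] turn [-0.0027  0.0086  0.0006]
```

Emit:
send_rows:
  moves:
    - [[0,0,1.6],[0,0.008,0],0]
    - [[0,0,1.6],[0,0.008,0],0]
    - [[-6,0,1.6],[0,0.008,0],0]
    - [[-14,0,1.7],[0,0.008,0],0]
    - [[-22,0,1.8],[0,0.008,0],0]
    - [[-30,0,1.9],[0,0.008,0],0]
    - [[-38,0,2],[0,0.008,0],0]
    - [[-46,0,2.1],[0,0.008,0],0]

```text
clock: 3.82
eef_pos: [0.5275, -0.1732, 0.1053]
tool_rot: [0.059, 0.998, -0.001, -0.004]
ft_force: [-6.8, -0.3, 7.7]
grip_width: 0.0
```

Run:
```python
from h import *
import cv2
from workcell import camera
state();go(-.045,-.144,.0335)
im=camera("top")[:,:,::-1][120:330,280:460];cv2.imwrite("pics/t2.png",cv2.resize(cv2.convertScaleAbs(im,alpha=1.5),None,fx=2.8,fy=2.8,interpolation=2))
```

```text
clk 3.8167 org xy [-0.1194 -0.145 ] tipz 0.0327 F [-6.79 -0.35  7.72] q [-0.32  0.51 -0.14  0.92 -0.   -0.2 ] g 0.0 0.0726
target [ 0.6015 -0.1809  0.1061] shift [-74.4   1.   -1.3] turn [-0.003  -0.0068  0.    ]
```

View pics/t2.png

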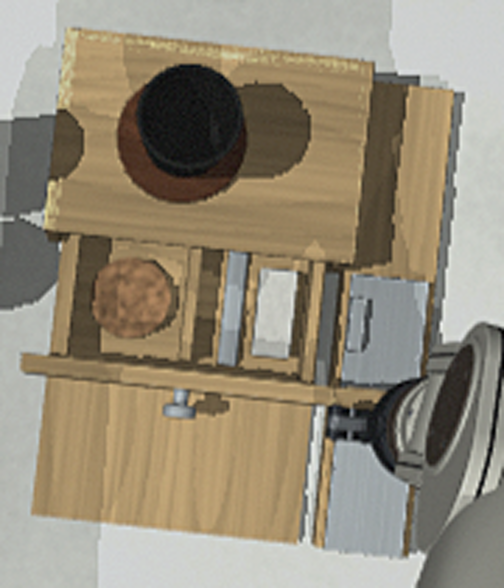

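The board has moved in about 15 mm, with the finger in front of the wing and the bar held down. Carrying on.

Emit:
send_rows:
  moves:
    - [[-8,0,-0.6],[0,-0.004,0],0]
    - [[-16,0,-0.7],[0,-0.004,0],0]
    - [[-24,0,-0.8],[0,-0.004,0],0]
    - [[-32,0,-0.9],[0,-0.004,0],0]
    - [[-40,0,-1],[0,-0.004,0],0]
    - [[-48,0,-1],[0,-0.004,0],0]
    - [[-56,0,-1],[0,-0.004,0],0]
    - [[-64,0,-1.1],[0,-0.004,0],0]
    - [[-72,0,-1.1],[0,-0.004,0],0]

```text
clock: 4.62
eef_pos: [0.5979, -0.1816, 0.1055]
tool_rot: [0.059, 0.998, -0.001, -0.004]
ft_force: [-6.2, 0.4, 5.6]
grip_width: -0.0001
```

Run:
```python
from h import *
state();go(-.02,-.144,.0335)
```

```text
clk 4.6167 org xy [-0.0484 -0.1452] tipz 0.0329 F [-6.2   0.41  5.62] q [-0.29  0.63  0.07  1.02 -0.   -0.18] g -0.0001 0.0726
target [ 0.6263 -0.1838  0.1061] shift [-28.4   1.2  -0.8] turn [-0.0033 -0.0077 -0.0003]
```

Emit:
send_rows:
  moves:
    - [[-6,0,-0.5],[0,-0.004,0],0]
    - [[-12,0,-0.5],[0,-0.004,0],0]
    - [[-17,0,-0.5],[0,-0.004,0],0]
    - [[-20,0,-0.5],[0,-0.004,0],0]
    - [[-22,0,-0.5],[0,-0.004,0],0]
    - [[-22,0,-0.5],[0,-0.004,0],0]

```text
clock: 5.12
eef_pos: [0.6177, -0.1841, 0.1053]
tool_rot: [0.059, 0.998, -0.002, -0.005]
ft_force: [-5.4, -0.1, 7.0]
grip_width: -0.0002
```

Run:
```python
from h import *
import cv2
from workcell import camera
state();go(-.02,-.144,.0335)
im=camera("top")[:,:,::-1][120:330,280:460];cv2.imwrite("pics/t3.png",cv2.resize(cv2.convertScaleAbs(im,alpha=1.5),None,fx=2.8,fy=2.8,interpolation=2))
```

```text
clk 5.1167 org xy [-0.0285 -0.1454] tipz 0.0327 F [-5.39 -0.07  7.01] q [-0.29  0.67  0.14  1.05 -0.01 -0.17] g -0.0002 0.0726
target [ 0.6263 -0.1838  0.1061] shift [-8.5  1.4 -0.9] turn [-0.0036 -0.0093 -0.0007]
```

View pics/t3.png

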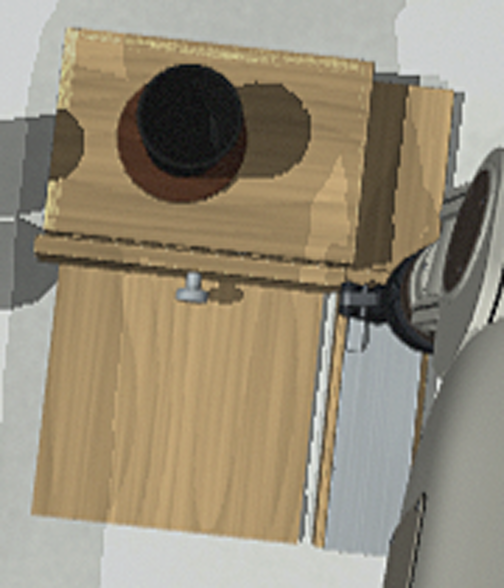

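The board is almost flush with the housing, with a gap of a few mm. I'll push on until the end stop shows in the force.

Emit:
send_rows:
  moves:
    - [[-2,0,-0.6],[0,-0.004,0],0]
    - [[-4,0,-0.6],[0,-0.004,0],0]
    - [[-6,0,-0.6],[0,-0.004,0],0]
    - [[-6,0,-0.6],[0,-0.004,0],0]

```text
clock: 5.5
eef_pos: [0.6203, -0.1845, 0.1053]
tool_rot: [0.059, 0.998, -0.001, -0.007]
ft_force: [-9.2, 1.6, 8.0]
grip_width: -0.0001
```

Run:
```python
from h import *
state()
```

```text
clk 5.5 org xy [-0.0259 -0.1454] tipz 0.0327 F [-9.2   1.62  7.98] q [-0.29  0.67  0.15  1.06 -0.01 -0.17] g -0.0001 0.0726
```

Emit:
send_rows:
  moves:
    - [[-3,0,-0.5],[0,-0.006,0],0]
    - [[-6,0,-0.5],[0,-0.006,0],0]
    - [[-6,0,-0.5],[0,-0.006,0],0]

```text
clock: 5.75
eef_pos: [0.6206, -0.1845, 0.1046]
tool_rot: [0.059, 0.998, -0.001, -0.01]
ft_force: [-14.5, 2.2, 11.4]
grip_width: 0.0001
```

Run:
```python
from h import *
state()
```

```text
clk 5.75 org xy [-0.0255 -0.1454] tipz 0.032 F [-14.46   2.18  11.36] q [-0.29  0.68  0.16  1.07 -0.01 -0.17] g 0.0001 0.0726
```

The end stop is reached: the push force climbs with no travel. I'll relieve the push and lift straight up.

Emit:
send_rows:
  moves:
    - [[-1,0,-0.5],[0,-0.015,0],0]
    - [[0,0,-3],[0,-0.015,0],0]
    - [[0,0,-8],[0,-0.015,0],0]
    - [[1,0,-14],[0,-0.015,0],0]
    - [[3,0,-25],[0,-0.015,0],0]
    - [[6,0,-50],[0,-0.015,0],0]
    - [[10,0,-85],[0,-0.015,0],0]
    - [[20,0,-120],[0,-0.015,0],0]
    - [[60,0,-150],[0,-0.015,0],0]
    - [[100,0,-150],[0,-0.015,0],0]
    - [[140,0,-150],[0,-0.015,0],0]
    - [[160,0,-150],[0,-0.015,0],0]

```text
clock: 6.75
eef_pos: [0.4606, -0.1647, 0.2586]
tool_rot: [0.059, 0.998, -0.002, -0.004]
ft_force: [-1.4, 0.5, -0.6]
grip_width: -0.0005
```

Run:
```python
from h import *
import cv2
from workcell import camera
state()
for n in("scene","wrist"):
    im=camera(n)[:,:,::-1];im=im if n=="wrist" else cv2.resize(im[170:410,130:450],None,fx=2,fy=2)
    cv2.imwrite(f"pics/{n}4.png",im)
```

```text
clk 6.75 org xy [-0.1867 -0.1444] tipz 0.186 F [-1.4   0.5  -0.65] q [-0.34  0.25 -0.1   1.23 -0.01 -0.22] g -0.0005 0.0726
```

View pics/wrist4.png

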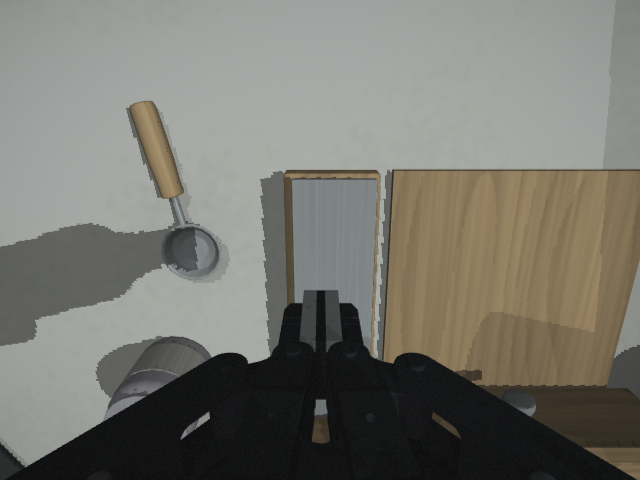

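View pics/scene4.png

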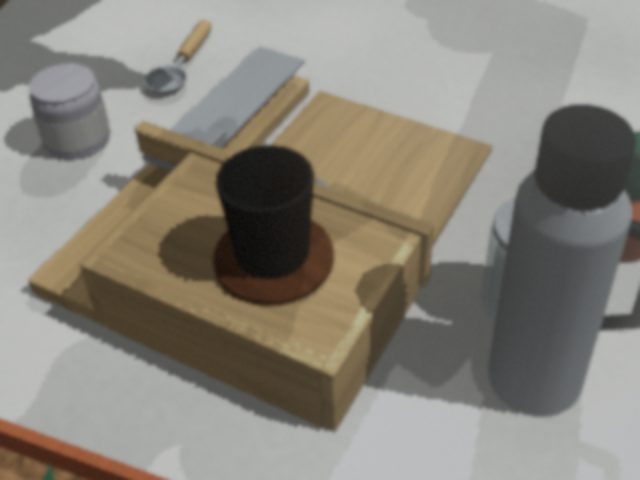

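The drawer looks flush and the bystanders undisturbed. I'll check the bar height and drawer opening numerically.

Run:
```python
from h import *
import cv2
from workcell import camera
ct,s=np.cos(TH),np.sin(TH)
def pr(n,x,y,z):
    c=get_calibration(n);p=np.array(c["R"])@[ct*x-s*y+O[0],s*x+ct*y+O[1],z]+np.array(c["t"]);return (p[:2]/p[2]*c["fx"]+[c["cx"],c["cy"]]).round(1)
for z in(.046,.038,.034):print("plate",z,[pr("wrist",-.22,y,z) for y in(-.106,-.168)],"scene",[pr("scene",-.22,y,z) for y in(-.106,-.168)])
im=camera("top")[:,:,::-1];a=im[120:330,280:460]
for d in(0,.006):print("board front",d,[(pr("top",-.014-d,y,.082)-[280,120])*2.8 for y in(.144,-.169)])
t=cv2.resize(cv2.convertScaleAbs(a,alpha=1.5),None,fx=2.8,fy=2.8,interpolation=2)
w=cv2.imread("pics/wrist4.png")[150:200,270:400];w=cv2.resize(w,None,fx=2.2,fy=2.2,interpolation=2)
s0=cv2.imread("pics/scene4.png")[30:200,120:320]
h=np.zeros((588,800,3),np.uint8);h[:t.shape[0],:t.shape[1]]=t;h[:w.shape[0],510:510+w.shape[1]]=w;h[200:370,520:720]=s0
cv2.imwrite("pics/f.png",h)
i0=cv2.imread("pics/top0.png");d=cv2.absdiff(i0,im)
```

```text
plate 0.046 [array([373.5, 171.8]), array([286.2, 172. ])] scene [array([281.1, 198.8]), array([258.1, 191.8])]
plate 0.038 [array([372.2, 170. ]), array([287.2, 170.1])] scene [array([281.2, 201.6]), array([258.4, 194.6])]
plate 0.034 [array([371.5, 169.1]), array([287.6, 169.3])] scene [array([281.3, 203. ]), array([258.5, 196. ])]
board front 0 [array([ 36.4, 249.2]), array([444.36, 294.28])]
board front 0.006 [array([ 35.56, 257.04]), array([443.8 , 302.12])]
```

View pics/f.png

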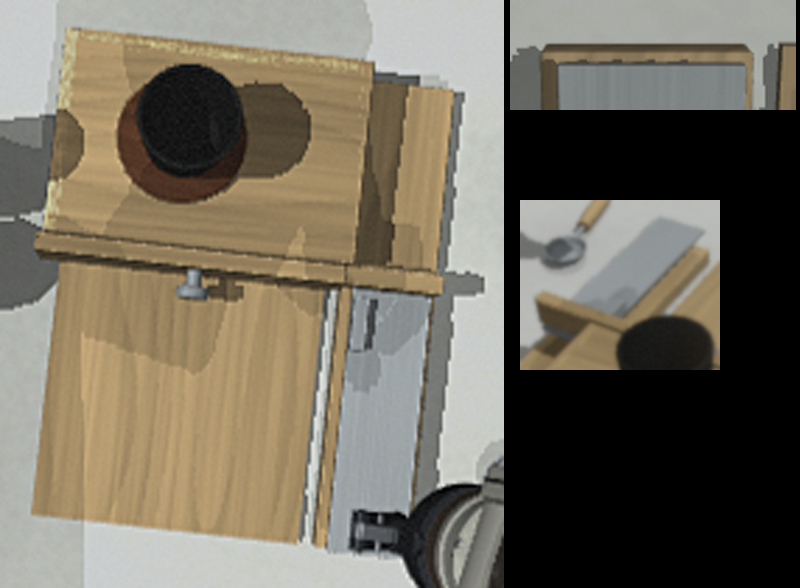

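Run:
```python
import cv2,numpy as np
from workcell import camera
a=cv2.imread("pics/scene0.png")
b=camera("scene")[:,:,::-1]
cv2.imwrite("pics/s5.png",b)
A=cv2.resize(a[180:260,200:300],None,fx=4,fy=4,interpolation=2);B=cv2.resize(b[180:260,200:300],None,fx=4,fy=4,interpolation=2)
cv2.imwrite("pics/cmp.png",np.hstack([A,B]))
g=[cv2.cvtColor(np.ascontiguousarray(i),6).astype(int) for i in(a,b)]
for u in(266,270,274):print(u,[x[188:212,u].tolist() for x in g])
```

```text
266 [[185, 185, 184, 183, 183, 180, 172, 155, 146, 145, 146, 146, 146, 146, 146, 148, 146, 146, 146, 146, 147, 146, 146, 144], [187, 187, 186, 186, 185, 183, 174, 158, 149, 148, 148, 148, 149, 149, 149, 149, 149, 149, 150, 150, 150, 149, 149, 148]]
270 [[184, 184, 184, 185, 184, 183, 183, 176, 164, 149, 147, 146, 146, 147, 147, 146, 146, 146, 145, 147, 146, 146, 142, 136], [187, 187, 187, 187, 187, 187, 186, 180, 165, 152, 149, 149, 148, 149, 149, 149, 150, 149, 148, 149, 149, 148, 145, 136]]
274 [[183, 184, 185, 185, 184, 184, 183, 183, 180, 169, 152, 145, 146, 147, 147, 146, 146, 147, 145, 137, 124, 117, 119, 122], [186, 186, 187, 187, 187, 186, 186, 186, 183, 172, 155, 148, 149, 147, 148, 149, 150, 150, 147, 139, 127, 121, 121, 127]]
```

View pics/cmp.png

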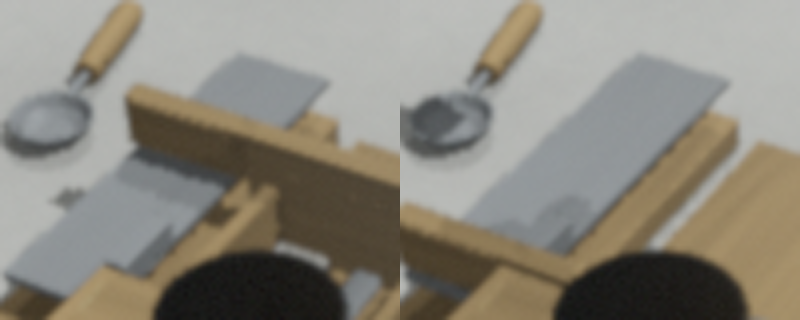

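The plate's edge profile in the scene camera is the same to the sub-pixel as at the start, when the bar was up, so the bar is fully up in front of the shut drawer. The spoon hasn't moved either. Handing in.

```bash
python3 -c "
from workcell import order;print(order.job_done())"
```

```text
the job is handed in; nothing more can be done
None
```

The drawer is shut and the stop bar is up in front of it. I handed the job in a little after 6.9 s on the robot's clock; no verdict was reported. With the gripper closed I pressed the bar down about 11–13 mm. I then slid the finger along the lane, pushing the wing from about 112 mm open until the force rose to about 14 N at the end stop. Finally I lifted straight up and moved clear.

**Last checks:**
- **Drawer:** in the top view the board's right front end is within about 1 mm of the shut position. The board is flush with the housing.
- **Stop bar:** its edge in the scene camera matches the starting picture to the sub-pixel, so it is fully up.
- **Bystanders:** the spoon, tin, coaster, cup and flask look unmoved by eye. I did not measure their distances, and the jar and cactus were not compared closely.
- **Robot:** it stood clear at hand-in, with the fingertips about 186 mm above the table and about 1.5 N of residual force reading.

**Small disagreements:** one housing corner missed the position fit by 5 mm, and the plate's edge in the first wrist picture was about 3 mm off. Near the end the fingertip read 32–33 mm above the table, slightly deeper than the 34–35 mm I aimed for and close to the bar's bottom stop. The force there stayed below 12 N.

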